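Uncover the calibration sphere

ROBOT

A 7-joint arm with a two-finger parallel gripper is mounted at the origin on the work surface. World frame = base frame: x ahead of the robot, y to its left, z up, the work surface at z = 0. Lengths are in m, angles in rad, forces in N, time in s.
With the tool pointing down it reaches from about 0.35 to 0.9 m from the base axis. Payload 8.1 kg.
Tool frame: the origin (TCP) lies at the very end of the fingers, on their centre line; the grasp point (between the pads) lies arm.hold_point_z behind it (arm.hold_point_z is the distance from the TCP to the grasp point, in m); z points along the fingers, y is the line along which they close (so a half turn about z gives the same grasp; the last joint's range is limited). The gripper opens to 92 mm and grips with 3 to 60 N. Pads are 19 mm wide; open, the fingers measure 130 mm over their backs; the gripper's body (75 mm by 190 mm) begins 47 mm behind the grasp point.
Start: joints at [1.214, 0.434, 0.025, 1.573, -0.012, 1.134, -0.075], TCP at [0.157, -0.605, 0.227] pointing down, gripper open.
Joint ranges: [-2.62, 2.62], [-0.44, 2.09], [-1.27, 1.32], [0.08, 2.57], [-1.32, 4.46], [0.12, 2], [-2.74, 2.74]. Speed limits (rad/s): [2.22, 2.22, 3.01, 3.01, 3.14, 3.14, 3.14].

INTERFACE

Orientations are given as a rotation vector (axis times angle).
In Python, from cell import arm, vision, job, cut_out gives the robot as it stands. The module is installed in compiled form; this text tells all that it offers.
- The arm moves only by the tool play_rows, never from a script. Its argument "increments" is text: rows parted by semicolons, each of 5 numbers parted by spaces: the shift along the tool's x, y, z in cm, then the turn about the tool's z in degrees, then the opening, from -1 (shut) to 1 (fully open), so that 0 is half open. A call has 1 to 5 rows; each row shifts and turns the commanded pose from where the row before left it, along the tool's axes as they then stand; what a row does not reach is not made up. A row lasts 1/12 s, in which the tool goes at most 41.7 mm and 7.16 degrees, less where a joint would pass 70% of its speed; a pose out of reach is approached as far as the arm can. A call is refused whole if a number of a shift passes 4.17 or a number of a turn 7.16, either way. A call with a gripper value outside its range is refused whole. The fingers move at their own pace and stop on an object; "grip_force" is the grip in N (left out, the last holds). Time passes only in rows, so rows that do not move let the fingers close. It gives the time, the measured TCP pose, the force, the opening and the grip force at its end, in the units of the state.
- arm.observe(): the state, without advancing time (a new reading comes with each control period).
- vision.get_image(name): name is "scene" or "top"; returns a dict with "frame" (384x512x3 uint8, red, green, blue), "z_map" (384x512 float32, m along the optical axis (not along the pixel's ray), 0 where there is no reading), "mtx" (3x3 intrinsics, pixels), "cam_to_world" (4x4, takes a point from camera to world coordinates). Camera axes: x right, y up, looking along -z (the intrinsics and any distortion apply to the point x, -y, -z); pixel columns grow to the right and rows downward; lengths in m; the calibration is good to about 2 mm. A picture is of the moment at which its call begins.
- job.sign_off(): hands the job in; it is judged then, once.
Trained networks look in a picture, given as the dict that the camera call returned (one of the last four; its "shot" number tells which), for a name from the list of things; names that differ only in an ending like _2 or _b are one class to them, and where a whole thing is asked for, a point or a joint stands for the part that bears it (a point fixed in the world has none). Each returns a list of dicts, best first, with "confidence" (0 to 1); they miss things now and then, are a little off and sometimes report something else, mostly with a low value. They report only what shows in the picture. A call takes as long as a camera call. They do not tell look-alikes from the thing itself.
- cut_out(query, picture): "mask" (384x512 bool, what is visible of it) and "point" ([row, column] in pixels, amid what is visible of it).
The state is a dict: "clock": time; "joints": joint angles; "dq": joint speeds; "joint_efforts": joint torques, N m; "position": TCP position; "ee_rot": TCP orientation; "force": force on the tool from outside, world axes, zero at the start; "ft_torque": the same for the moment, N m; "width": opening from 0.0 (shut) to 1.0 (fully open); "gripper_force": force on a finger pad.
Only numpy, scipy, OpenCV 4.12 (cv2) and the standard library are available. Lean on these libraries where they do the work, as an engineer would, in place of code of your own. Each camera call takes 0.05 s, during which the arm holds its last target. There are 200 camera calls.

TASK

Take the black cap off the round metal pot that protects the calibration sphere: squeeze its two orange tabs together and, keeping them squeezed, turn the cap anticlockwise (seen from above) until you feel it come gently up against its stop, without straining it against the stop or the pot, then lift it straight off. Set it down upright in the middle of the yellow mat, without dropping it, and let go; leave the other things on the plate where they are.

Things in the scene. Friction and masses are not known exactly. Their poses are not given: they have to be found in the camera images.
- cap: Loose black round cap on the pot, 70 mm across, 150 to 225 g. Origin: centre of its flat underside, z up. Plate 10 mm thick; in its middle a black hub, 22 mm across, up to 34 mm. Two upright orange finger tabs stand at its +y and -y sides. Two steel lugs, 12 mm wide and 6 mm high, reach 41 mm out along +x and -x at the underside. In the pot its axes start along the pot's, within 2 degrees.
- tabs (a point): Point on the cap's axis midway between the two tabs, 40 mm above the cap's underside; axes as the cap's. The tabs are 24 mm wide (along x) and reach from 13 to 55 mm above the underside; flat outer faces 29 mm either side along y (58 mm over both). Each slides in at most 6.5 mm against a spring (12 N to start, 15 N at the end): 45 mm over both is fully squeezed.
- catch (a point): Tip of the orange catch at the foot of the +y tab (the -y tab has the same), 48 mm from the cap's axis, moving in and out with its tab. Catches are 14 mm wide, 13 to 18 mm above the underside: keep fingertips above 20 mm. Two yellow blocks beside each catch bar all turning unless both tabs are squeezed 5 mm or more; 30 degrees on, the catches are past them.
- pot: Fixed round aluminium pot, 96 mm across (base flange 116 mm), rim 62 mm high, holding a white 25 mm ball. Origin: centre of its underside, z up. The cap's underside rests on a ledge 50 mm above the origin. The yellow blocks on the rim reach 68 mm. The cap turns anticlockwise only.
- rim (a point): Centre of the pot's mouth, 62 mm above its underside. A dark keeper ring in the rim holds the lugs down save at two gaps, each ending at a sprung rubber stop. It is set anew each time: the cap touches the stops after 35 to 80 degrees, to be felt. Lugs rise only from 3 degrees before touch. Stops yield 5 degrees (0.1 rising to 0.5 N m), then are rigid. Cap on pot and ring: safe to 20 N in all.
- mat: Fixed yellow mat, 140 x 140 x 4 mm, flat on the plate. Origin: centre of its underside, z up; its top is 4 mm above that.
- ring_gauge: Loose steel ring, 50 mm across, 20 mm high, bystander. Origin: centre of its underside.
- vblock: Loose dark steel V-block, 50 x 40 x 40 mm, bystander. Origin: centre of its underside.
- gauge_block: Loose upright steel gauge block, 35 x 9 x 50 mm, bystander. Origin: centre of its underside.
- plug_gauge: Loose steel plug gauge standing upright, 36 mm across, 100 mm high, bystander. Origin: centre of its underside.
- cleaner: Loose blue bottle with orange cap, 60 mm across, 170 mm high, bystander. Origin: centre of its underside.
- flange: Loose aluminium flange, 90 mm across, 40 mm high, bystander. Origin: centre of its underside.
Things that resemble listed ones, but are neither listed nor needed, are in the scene too. What is shaped like the cap but blue or turquoise is not meant.

How it is judged:
On the way, in this order (a step that is already met when the one before it is completed fails the run):
1. the cap is turned at least 29 degrees in the pot, still seated (angle between the x axis of cap and the x axis of pot, either way round above 0.5 rad and z of cap in the frame of pot below 0.054 m and horizontal distance between cap and pot below 0.01 m), for 0.1 s.
2. the cap is lifted clear of the pot (z of cap in the frame of pot above 0.07 m), for 0.1 s.
At the end, for the whole second after the job is handed in: The cap lies flat and upright on the yellow mat (tilt under 0.1 rad, underside within 4 mm of the mat's top), its centre within 25 mm of the mat's centre along each of the mat's sides, at rest (under 20 mm/s) (x of cap in the frame of mat between -0.025 and 0.025 m and y of cap in the frame of mat between -0.025 and 0.025 m and z of cap in the frame of mat between 0 and 0.008 m and angle between cap's own z axis and vertical below 0.1 rad and linear speed of cap below 0.02 m/s); the robot touches nothing.
It fails at once if the cap is strained against the pot or its stop (over 20 N) (contact force between cap and pot above 20 N).
It fails at once if the cap is dropped (moving faster than 0.35 m/s with no finger on it) (contact force between cap and the fingers below 0.1 N and linear speed of cap above 0.35 m/s).
It fails at once if a bystander is moved more than 20 mm (distance of any of ring_gauge, vblock, gauge_block, plug_gauge, cleaner, flange from where it was at the start of the episode above 0.02 m).
It also fails if it takes over 70 s, if anything falls off the work surface, if the arm or the gripper's body presses on something with over 40 N, if the wrist force passes 120 N, or if a joint passes its speed limit or range.

## Working session

There is one attempt and no reset: what is moved stays moved. The work goes in short steps, Python scripts to look and compute and a tool call to move; the robot and the scene stay as the last step left them, time stands still between calls to the robot, and variables do not carry over. Pictures are saved under pics/ and viewed, at most 10 in all, crops included, and the job is handed in when it is done.

Besides the shell and the picture viewer there is one more tool, called after "Emit:" as name(argument=value, ...) on one line, values as JSON. play_rows: Moves the arm, as the interface text tells. Its arguments: {"type":"object","properties":{"increments":{"type":"string"},"grip_force":{"type":"number"}},"required":["increments"]}

```bash
mkdir -p pics
cat > h.py <<'E'
import numpy as np, cv2
from cell import arm, vision, job, cut_out
def pts(im, mask=None):
    z=im["z_map"]; K=im["mtx"]; v,u=np.nonzero((z>0) if mask is None else (mask&(z>0)))
    d=z[v,u]; p=np.stack([(u-K[0,2])/K[0,0]*d, -(v-K[1,2])/K[1,1]*d, -d, np.ones_like(d)])
    return (im["cam_to_world"]@p)[:3].T
def save(im,name,box=None,s=1):
    f=im["frame"][:,:,::-1]
    if box: f=f[box[0]:box[1],box[2]:box[3]]
    cv2.imwrite("pics/"+name,cv2.resize(f,None,fx=s,fy=s,interpolation=cv2.INTER_CUBIC))
E
python3 - <<'E'
from h import *
s=arm.observe(); print(s, arm.hold_point_z)
for n in("top","scene"):
    im=vision.get_image(n); save(im,n+".png",None,1.5); print(n,im["cam_to_world"].round(3).tolist(),im["mtx"].tolist())
    for q in("cap","pot","mat","tabs","catch"):
        for r in cut_out(q,im)[:4]:
            p=pts(im,r["mask"]); print(q,round(r["confidence"],2),np.round(r["point"]),r["mask"].sum(),np.median(p,0).round(3),p.min(0).round(3),p.max(0).round(3))
E
```

```text
{'clock': 0.0, 'joints': array([ 1.21437226,  0.43521333,  0.02493808,  1.5740931 , -0.01159023,
        1.13401664, -0.07509716]), 'dq': array([-0.00084833, -0.00029649,  0.00326419, -0.00030208, -0.00181476,
       -0.00021024,  0.00040928]), 'joint_efforts': array([ 4.39414480e-04, -6.67847013e+01,  9.84627642e-01, -3.14455676e+01,
       -6.07424229e-02,  4.29170066e-02,  1.72022424e-04]), 'position': array([ 0.15677255, -0.60448331,  0.22595212]), 'ee_rot': array([-3.11479529e+00, -3.97391852e-01,  5.28366178e-04]), 'force': array([-1.13382857,  0.53535957, -0.21803732]), 'ft_torque': array([-0.03969853, -0.00200742,  0.02070653]), 'gripper_force': 0.0, 'width': 0.9975324980358234} 0.0188
top [[0.014, 0.995, -0.096, 0.481], [-1.0, 0.016, 0.014, 0.015], [0.015, 0.096, 0.995, 1.323], [0.0, 0.0, 0.0, 1.0]] [[368.5234086482602, 0.0, 257.31856898016594], [0.0, 368.5234086482602, 185.75159859337876], [0.0, 0.0, 1.0]]
cap 0.86 [166. 147.] 374 [0.672 0.392 0.012] [ 0.637  0.352 -0.007] [0.711 0.44  0.059]
cap 0.79 [185. 189.] 374 [0.596 0.225 0.062] [0.561 0.179 0.044] [0.634 0.273 0.10
[... 1482 characters left out ...]
7 [172. 385.] 474 [0.678 0.388 0.016] [ 0.62   0.35  -0.002] [0.705 0.463 0.058]
pot 0.91 [177. 318.] 912 [0.626 0.201 0.036] [ 0.494  0.166 -0.002] [0.654 0.303 0.086]
mat 0.76 [208. 202.] 2045 [ 0.596 -0.146  0.005] [ 0.519 -0.215 -0.003] [ 0.662 -0.074  0.011]
tabs 0.94 [210. 290.] 533 [0.709 0.074 0.015] [0.657 0.044 0.   ] [0.745 0.115 0.059]
tabs 0.81 [176. 382.] 452 [0.678 0.385 0.017] [ 0.627  0.35  -0.004] [0.705 0.426 0.058]
tabs 0.77 [159. 322.] 425 [0.602 0.222 0.067] [0.556 0.18  0.051] [0.63  0.269 0.107]
tabs 0.59 [140. 296.] 385 [0.449 0.218 0.018] [ 0.372  0.183 -0.004] [0.487 0.271 0.059]
catch 0.51 [215. 297.] 102 [0.729 0.091 0.025] [0.721 0.079 0.005] [0.745 0.105 0.058]
```

View pics/top.png

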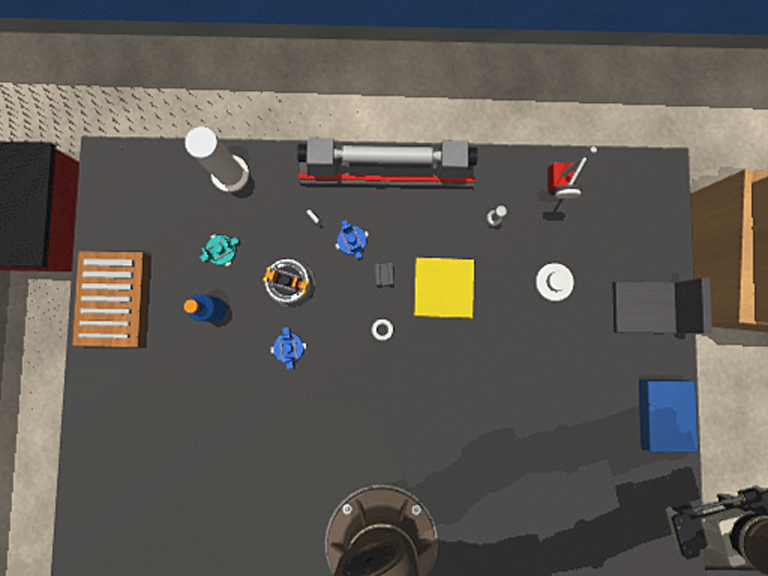

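View pics/scene.png

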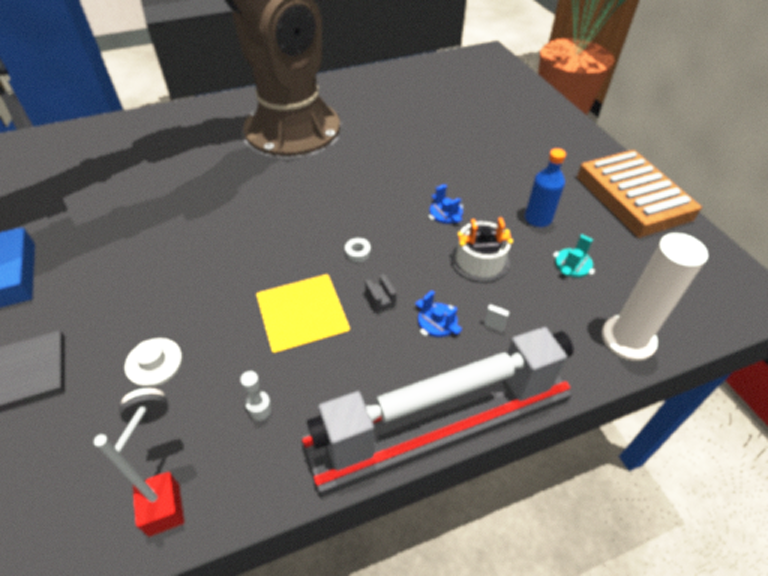

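Run:
```python
from h import *
A=[]
for n in("top","scene"):
    im=vision.get_image(n)
    hsv=cv2.cvtColor(im["frame"],cv2.COLOR_RGB2HSV)
    r=[r for r in cut_out("cleaner",im)]
    for q in r[:2]: print(n,"cleaner",q["confidence"],np.median(pts(im,q["mask"]),0).round(3),q["point"])
    o=(hsv[...,0]<20)&(hsv[...,0]>5)&(hsv[...,1]>150)&(hsv[...,2]>90)
    y,x=np.mgrid[:384,:512]
    c=(190,190) if n=="top" else (160,322)
    o&=(abs(y-c[0])<25)&(abs(x-c[1])<28)
    P=pts(im,o); A.append(P)
    P=P[(abs(P[:,0]-.59)<.07)&(abs(P[:,1]-.22)<.07)]
    for lo,hi in((.055,.075),(.075,.12),(.095,.12)):
        Q=P[(P[:,2]>lo)&(P[:,2]<hi)]
        if len(Q)<4: print("few");continue
        _,_,c2=cv2.kmeans(Q.astype(np.float32),2,None,(3,50,1e-4),5,cv2.KMEANS_PP_CENTERS)
        d=c2[0]-c2[1]; d=d if d[1]>0 else -d
        print(n,lo,len(Q),c2.round(4).tolist(),"mid",c2.mean(0).round(4),"dist",np.linalg.norm(d[:2]).round(4),"dirdeg",np.degrees(np.arctan2(d[1],d[0])).round(1))
    W=pts(im); W=W[(W[:,2]>.056)&(W[:,2]<.068)&(np.hypot(W[:,0]-.592,W[:,1]-.222)<.065)]
    e,rr=cv2.minEnclosingCircle(W[:,:2].astype(np.float32).reshape(-1,1,2)); print("rim",len(W),e,rr)
    if n=="top": save(im,"t_crop.png",(155,220,155,225),8)
    else: save(im,"s_crop.png",(125,190,285,355),8)
```

```text
top cleaner 0.58 [0.53  0.393 0.112] [203.4, 135.5]
top 0.055 43 [[0.6075000166893005, 0.26489999890327454, 0.0681999996304512], [0.5853999853134155, 0.1914999932050705, 0.06809999793767929]] mid [0.5964 0.2282 0.0681] dist 0.0767 dirdeg 73.2
top 0.075 28 [[0.6029999852180481, 0.2513999938964844, 0.10440000146627426], [0.5874999761581421, 0.20059999823570251, 0.09920000284910202]] mid [0.5952 0.226  0.1018] dist 0.0532 dirdeg 73.0
top 0.095 25 [[0.5885000228881836, 0.20180000364780426, 0.10369999706745148], [0.6029999852180481, 0.2513999938964844, 0.10440000146627426]] mid [0.5957 0.2266 0.104 ] dist 0.0518 dirdeg 73.7
rim 429 (0.5992175340652466, 0.22643207013607025) 0.05031133070588112
scene cleaner 0.91 [0.544 0.39  0.09 ] [127.9, 366.3]
scene 0.055 53 [[0.6080999970436096, 0.2549999952316284, 0.0681999996304512], [0.5841000080108643, 0.19939999282360077, 0.065700002014637]] mid [0.5961 0.2272 0.0669] dist 0.0606 dirdeg 66.6
scene 0.075 77 [[0.607699990272522, 0.2467000037431717, 0.0934000015258789], [0.5945000052452087, 0.19660000503063202, 0.09489999711513519]] mid [0.6011 0.2216 0.0942] dist 0.0517 dirdeg 75.3
scene 0.095 41 [[0.5928000211715698, 0.1973000019788742, 0.1023000031709671], [0.6057000160217285, 0.24719999730587006, 0.10270000249147415]] mid [0.5993 0.2223 0.1025] dist 0.0515 dirdeg 75.5
rim 475 (0.5957533121109009, 0.22429394721984863) 0.05059903860092163
```

View pics/t_crop.png

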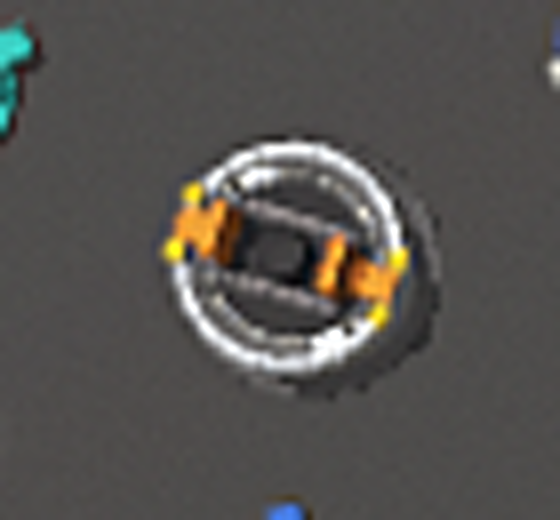

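View pics/s_crop.png

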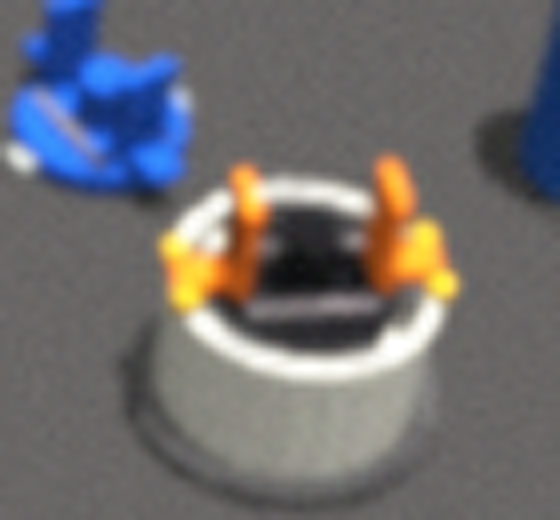

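Emit:
play_rows(increments="1.5 -1.6 -0.4 0 1;2.5 -2.7 -0.4 0 1;2.5 -2.7 -0.4 0 1;2.5 -2.7 -0.4 0 1;2.5 -2.7 0 0 1", grip_force=45)

```text
clock: 1.22
position: [0.2378, -0.4549, 0.2435]
ee_rot: [3.115, 0.397, 0.001]
force: [0.4, 0.2, 0.1]
width: 0.997
gripper_force: 0.0
```

Emit:
play_rows(increments="2.5 -2.7 0 0 1;2.5 -2.7 0 0 1;2.5 -2.7 0 0 1;2.5 -2.7 0 0 1;2.5 -2.7 0 0 1")

```text
clock: 1.63
position: [0.3247, -0.2925, 0.243]
ee_rot: [3.116, 0.397, 0.001]
force: [1.3, 0.1, 0.6]
width: 0.998
gripper_force: 0.0
```

Emit:
play_rows(increments="2.5 -2.7 0 0 1;2.5 -2.7 0 0 1;2.5 -2.7 0 0 1;2.5 -2.7 0 0 1;2.5 -2.7 0 0 1")

```text
clock: 2.05
position: [0.4119, -0.1303, 0.2431]
ee_rot: [3.116, 0.397, 0.001]
force: [0.8, -1.3, -0.5]
width: 1.001
gripper_force: 0.0
```

Emit:
play_rows(increments="2.5 -2.7 0 0 1;2.5 -2.7 0 0 1;2.5 -2.7 0 0 1;2.5 -2.7 0 0 1;2.5 -2.7 0 0 1")

```text
clock: 2.47
position: [0.4991, 0.0317, 0.243]
ee_rot: [3.116, 0.397, 0.001]
force: [1.1, -1.1, -0.4]
width: 0.998
gripper_force: 0.0
```

Emit:
play_rows(increments="2.5 -2.7 0 0 1;2.5 -2.7 0 0 1;2.5 -2.7 0 0 1;2.5 -2.7 0 0 1;2.0 -2.2 0 0 1")

```text
clock: 2.88
position: [0.5827, 0.1888, 0.2426]
ee_rot: [-3.115, -0.399, -0.0]
force: [-0.0, 0.1, 0.0]
width: 0.997
gripper_force: 0.0
```

Emit:
play_rows(increments="0 0 0 6 1;0 0 0 6 1;0 0 0 6 1;0 0 0 6 1;0 0 0 6 1")

```text
clock: 3.3
position: [0.582, 0.186, 0.2427]
ee_rot: [3.112, -0.431, -0.0]
force: [0.9, 0.2, 0.8]
width: 1.002
gripper_force: 0.0
```

Emit:
play_rows(increments="0 0 0 0 1;0 0 0 0 1")

```text
clock: 3.47
position: [0.582, 0.186, 0.2428]
ee_rot: [3.113, -0.418, 0.0]
force: [0.2, 0.1, -0.6]
width: 0.999
gripper_force: 0.0
```

Emit:
play_rows(increments="0.2 -2 0 0 1;0.3 -2.1 0 0 1;0 0 3 0 1;0 0 3 0 1;0 0 3 0 1", grip_force=6)

```text
clock: 3.88
position: [0.598, 0.2248, 0.152]
ee_rot: [-3.113, 0.415, -0.002]
force: [-0.1, -0.3, -0.5]
width: 1.0
gripper_force: 0.0
```

Emit:
play_rows(increments="0 0 2.5 0 1;0 0 0.5 0 1;0 0 0 0 1;0 0 0 0 1")

```text
clock: 4.22
position: [0.5983, 0.2245, 0.1238]
ee_rot: [-3.113, 0.42, -0.001]
force: [-0.4, 0.4, 0.3]
width: 1.002
gripper_force: 0.0
```

One look at the alignment before going down.

Run:
```python
from h import *
im=vision.get_image("scene"); save(im,"s2.png",(90,190,265,395),6)
K=im["mtx"]; T=np.linalg.inv(im["cam_to_world"])
for p in ([.5983,.2245,.1238],):
    c=T@np.r_[p,1]; print(K[0,0]*c[0]/-c[2]+K[0,2], K[1,1]*-c[1]/-c[2]+K[1,2])
```

```text
325.93443252981626 144.48844777536362
```

View pics/s2.png

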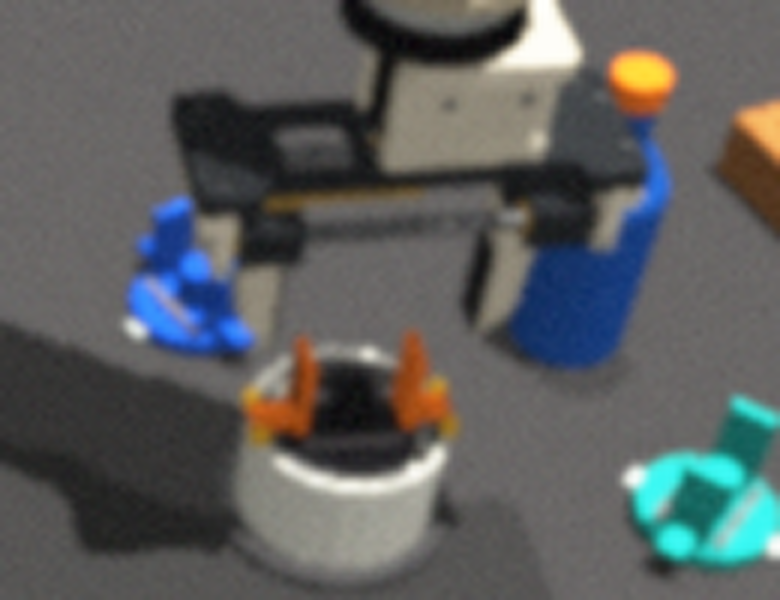

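Emit:
play_rows(increments="0 0.2 2 0 1;0 0 2 0 1;0 0 0.9 0 1;0 0 0 0 1;0 0 0 0 1")

```text
clock: 4.68
position: [0.5977, 0.2226, 0.0748]
ee_rot: [-3.113, 0.422, -0.001]
force: [0.3, 0.0, 0.7]
width: 1.001
gripper_force: 0.0
```

Emit:
play_rows(increments="0 0 0 0 0.5;0 0 0 0 0.5;0 0 0 0 0.4;0 0 0 0 0.35;0 0 0 0 0.35")

```text
clock: 5.1
position: [0.5974, 0.2224, 0.0742]
ee_rot: [-3.113, 0.423, -0.001]
force: [0.3, 1.1, 0.6]
width: 0.7
gripper_force: 0.7
```

Emit:
play_rows(increments="0 0 0 0 0.35;0 0 0 0 0.35;0 0 0 0 0.35")

```text
clock: 5.35
position: [0.5974, 0.2227, 0.0739]
ee_rot: [-3.113, 0.422, -0.001]
force: [0.5, 2.1, 0.8]
width: 0.675
gripper_force: 0.7
```

```bash
cat > o.py <<'E'
from h import *
from scipy.spatial.transform import Rotation as R
s=arm.observe(); r=R.from_rotvec(s["ee_rot"]); f=r.inv().apply(s["force"]); t=s["ft_torque"]
x=r.apply([1,0,0])
print("t",round(s["clock"],2),"pos",s["position"].round(4),"xdeg",round(np.degrees(np.arctan2(x[1],x[0])),2),"tilt",r.apply([0,0,1]).round(3),"\nF world",s["force"].round(2),"F tool",f.round(2),"T",t.round(3),"w",round(s["width"]*92,2),"gf",round(s["gripper_force"],2),"q",s["joints"].round(2))
E
python3 o.py
```

```text
t 5.35 pos [0.5974 0.2227 0.0739] xdeg -15.45 tilt [ 0.  0. -1.] 
F world [0.49 2.13 0.76] F tool [-0.1  -2.18 -0.76] T [ 0.349 -0.031 -0.014] w 62.11 gf 0.7 q [-0.23  0.63 -0.32  1.68  0.25  0.87 -2.49]
```

Emit:
play_rows(increments="0 -0.2 0 0 0.35;0 0 0 0 0.3;0 0 0 0 0.2;0 0 0 0 0.2;0 0 0 0 0.2")

```text
clock: 5.77
position: [0.5976, 0.2241, 0.0736]
ee_rot: [3.113, -0.423, -0.0]
force: [0.4, 0.5, 0.1]
width: 0.625
gripper_force: 6.0
```

Emit:
play_rows(increments="0 0 0 0 0.2;0 0 0 0 0.2;0 0 0 0 0.2")

```text
clock: 6.02
position: [0.5976, 0.2242, 0.0737]
ee_rot: [3.113, -0.423, -0.0]
force: [-1.5, 0.9, -0.3]
width: 0.634
gripper_force: 6.0
```

```bash
python3 o.py
```

```text
t 6.02 pos [0.5976 0.2242 0.0737] xdeg -15.46 tilt [-0. -0. -1.] 
F world [-1.53  0.92 -0.31] F tool [-1.72 -0.48  0.31] T [0.168 0.127 0.002] w 58.32 gf 5.99 q [-0.23  0.63 -0.32  1.68  0.25  0.87 -2.49]
```

Emit:
play_rows(increments="0 0 0 0 0.1;0 0 0 0 0;0 0 0 0 -0.1;0 0 0 0 -0.1;0 0 0 0 -0.1", grip_force=28)

```text
clock: 6.43
position: [0.5977, 0.2242, 0.0739]
ee_rot: [3.113, -0.423, 0.0]
force: [-1.5, -0.8, 3.1]
width: 0.479
gripper_force: 28.0
```

```bash
python3 o.py
```

```text
t 6.43 pos [0.5977 0.2242 0.0739] xdeg -15.46 tilt [-0. -0. -1.] 
F world [-1.54 -0.77  3.15] F tool [-1.28  1.16 -3.15] T [-0.068  0.408  0.014] w 44.07 gf 27.99 q [-0.23  0.63 -0.32  1.68  0.25  0.87 -2.49]
```

Emit:
play_rows(increments="0 0 0 -1 -0.2;0 0 0 -2 -0.2;0 0 0 -2 -0.2;0 0 0 0 -0.2")

```text
clock: 6.77
position: [0.598, 0.2242, 0.0738]
ee_rot: [-3.129, 0.283, -0.001]
force: [-0.3, 0.4, 2.7]
width: 0.478
gripper_force: 28.0
```

```bash
python3 o.py
```

```text
t 6.77 pos [0.598  0.2242 0.0738] xdeg -10.33 tilt [ 0.  0. -1.] 
F world [-0.29  0.41  2.73] F tool [-0.36 -0.35 -2.73] T [-0.011  0.15   0.013] w 44.01 gf 27.98 q [-0.21  0.64 -0.35  1.67  0.27  0.88 -2.42]
```

Turns freely. Onward to about 25°.

Emit:
play_rows(increments="0 0 0 -2 -0.2;0 0 0 -2 -0.2;0 0 0 -2 -0.2;0 0 0 -2 -0.2;0 0 0 -2 -0.2")

```text
clock: 7.18
position: [0.598, 0.2243, 0.0739]
ee_rot: [-3.141, 0.011, -0.001]
force: [-1.1, -0.3, 3.1]
width: 0.478
gripper_force: 28.0
```

Emit:
play_rows(increments="0 0 0 -2 -0.2;0 0 0 -2 -0.2;0 0 0 -2 -0.2;0 0 0 -2 -0.2;0 0 0 0 -0.2")

```text
clock: 7.6
position: [0.598, 0.2243, 0.0738]
ee_rot: [-3.134, -0.208, -0.001]
force: [-0.6, -0.2, 3.0]
width: 0.482
gripper_force: 28.0
```

```bash
python3 o.py
```

```text
t 7.6 pos [0.598  0.2243 0.0738] xdeg 7.59 tilt [ 0.  0. -1.] 
F world [-0.56 -0.22  3.02] F tool [-0.58  0.14 -3.02] T [-0.006  0.161  0.01 ] w 44.35 gf 27.98 q [-0.16  0.65 -0.43  1.67  0.33  0.89 -2.16]
```

Emit:
play_rows(increments="0 0 0 -2 -0.2;0 0 0 -2 -0.2;0 0 0 -2 -0.2;0 0 0 -2 -0.2;0 0 0 -2 -0.2")

```text
clock: 8.02
position: [0.5979, 0.2243, 0.0739]
ee_rot: [-3.105, -0.479, -0.001]
force: [0.2, 0.6, 2.6]
width: 0.477
gripper_force: 28.0
```

```bash
python3 o.py
```

```text
t 8.02 pos [0.5979 0.2243 0.0739] xdeg 17.53 tilt [ 0.  0. -1.] 
F world [0.21 0.63 2.61] F tool [ 0.39 -0.54 -2.61] T [-0.023  0.209 -0.055] w 43.93 gf 27.99 q [-0.13  0.66 -0.47  1.67  0.36  0.9  -2.01]
```

Emit:
play_rows(increments="0 0 0 -1.5 -0.2;0 0 0 0 -0.2")

```text
clock: 8.18
position: [0.5979, 0.2243, 0.0738]
ee_rot: [-3.098, -0.52, -0.001]
force: [-0.4, 1.0, 3.5]
width: 0.475
gripper_force: 28.0
```

```bash
python3 o.py
```

```text
t 8.18 pos [0.5979 0.2243 0.0738] xdeg 19.05 tilt [ 0.  0. -1.] 
F world [-0.42  1.02  3.47] F tool [-0.06 -1.1  -3.47] T [0.041 0.126 0.015] w 43.7 gf 27.99 q [-0.13  0.66 -0.48  1.67  0.37  0.91 -1.99]
```

Emit:
play_rows(increments="0 0 0 -1.5 -0.2;0 0 0 -1.5 -0.2;0 0 0 0 -0.2")

```text
clock: 8.43
position: [0.5978, 0.2243, 0.0738]
ee_rot: [-3.083, -0.603, -0.0]
force: [-0.2, 0.5, 4.6]
width: 0.48
gripper_force: 28.0
```

```bash
python3 o.py
```

```text
t 8.43 pos [0.5978 0.2243 0.0738] xdeg 22.14 tilt [ 0.  0. -1.] 
F world [-0.19  0.46  4.64] F tool [-0.   -0.5  -4.64] T [-0.118  0.164  0.001] w 44.15 gf 27.99 q [-0.12  0.66 -0.49  1.66  0.38  0.91 -1.94]
```

Emit:
play_rows(increments="0 0 0 -1.5 -0.2;0 0 0 -1.5 -0.2;0 0 0 0 -0.2")

```text
clock: 8.68
position: [0.5977, 0.2243, 0.0738]
ee_rot: [-3.066, -0.685, -0.0]
force: [-0.7, 0.9, 5.2]
width: 0.477
gripper_force: 28.0
```

```bash
python3 o.py
```

```text
t 8.68 pos [0.5977 0.2243 0.0738] xdeg 25.19 tilt [ 0.  0. -1.] 
F world [-0.69  0.89  5.18] F tool [-0.24 -1.1  -5.18] T [ 0.001  0.272 -0.051] w 43.92 gf 28.01 q [-0.11  0.67 -0.51  1.66  0.39  0.91 -1.9 ]
```

Emit:
play_rows(increments="0 0 -0.03 -1.5 -0.2;0 0 0 -1.5 -0.2;0 0 0 0 -0.2")

```text
clock: 8.93
position: [0.5972, 0.2251, 0.0739]
ee_rot: [-3.046, -0.766, 0.001]
force: [-3.1, 2.9, 2.6]
width: 0.477
gripper_force: 28.0
```

```bash
cat >> o.py <<'E'
a=[]
for i in range(5):
    vision.get_image("scene"); s=arm.observe(); a.append(np.r_[s["force"],s["ft_torque"]])
print("mean",np.mean(a,0).round(3),"sd",np.std(a,0).round(3))
E
python3 o.py
```

```text
t 8.93 pos [0.5972 0.2251 0.0739] xdeg 28.24 tilt [-0.001  0.001 -1.   ] 
F world [-3.07  2.93  2.62] F tool [-1.33 -4.04 -2.62] T [ 0.796  0.579 -0.186] w 43.87 gf 28.0 q [-0.11  0.67 -0.52  1.66  0.4   0.92 -1.86]
mean [-2.752  4.661  1.794  0.986  0.63  -0.167] sd [0.356 0.172 0.354 0.075 0.03  0.024]
```

Emit:
play_rows(increments="0 -0.06 0 0 -0.2;0 0 0 0 -0.2")

```text
clock: 9.35
position: [0.5972, 0.2251, 0.0739]
ee_rot: [-3.048, -0.761, 0.0]
force: [-3.1, 4.7, 0.4]
width: 0.477
gripper_force: 28.0
```

```bash
python3 o.py
```

```text
t 9.35 pos [0.5972 0.2251 0.0739] xdeg 28.05 tilt [-0.  0. -1.] 
F world [-3.14  4.74  0.4 ] F tool [-0.55 -5.66 -0.4 ] T [ 0.919  0.549 -0.091] w 43.88 gf 27.99 q [-0.11  0.67 -0.52  1.66  0.4   0.92 -1.86]
mean [-2.92   4.369  0.924  1.003  0.598 -0.157] sd [0.472 0.403 0.288 0.039 0.035 0.008]
```

Emit:
play_rows(increments="0 -0.1 -0.05 0 -0.2;0 0 0 0 -0.2")

```text
clock: 9.77
position: [0.5967, 0.2254, 0.0741]
ee_rot: [3.048, 0.761, -0.001]
force: [-0.9, 3.7, -2.9]
width: 0.477
gripper_force: 28.0
```

```bash
python3 o.py
```

```text
t 9.77 pos [0.5967 0.2254 0.0741] xdeg 28.04 tilt [-0.001 -0.    -1.   ] 
F world [-0.95  3.7  -2.87] F tool [ 0.9  -3.71  2.87] T [ 0.852  0.297 -0.114] w 43.86 gf 27.97 q [-0.11  0.67 -0.52  1.66  0.4   0.92 -1.86]
mean [-1.937  3.071 -2.327  0.879  0.325 -0.138] sd [0.376 0.182 0.485 0.036 0.04  0.045]
```

Emit:
play_rows(increments="0 0 -0.1 0 -0.2;0 0 -0.1 0 -0.2;0 0 0 0 -0.2")

```text
clock: 10.27
position: [0.5969, 0.2254, 0.0766]
ee_rot: [3.048, 0.761, -0.0]
force: [-3.5, 2.3, -3.2]
width: 0.479
gripper_force: 28.0
```

```bash
python3 o.py
```

```text
t 10.27 pos [0.5969 0.2254 0.0766] xdeg 28.03 tilt [-0. -0. -1.] 
F world [-3.5   2.31 -3.24] F tool [-2.   -3.69  3.24] T [ 0.669  0.474 -0.127] w 44.05 gf 27.97 q [-0.11  0.66 -0.52  1.66  0.39  0.92 -1.86]
mean [-2.62   2.079 -2.542  0.658  0.506 -0.125] sd [0.511 0.536 0.184 0.04  0.022 0.023]
```

Emit:
play_rows(increments="0 0 -0.2 0 -0.2;0 0 -0.2 0 -0.2;0 0 -0.2 0 -0.2;0 0 0 0 -0.2")

```text
clock: 10.85
position: [0.5979, 0.2249, 0.0833]
ee_rot: [3.047, 0.76, 0.002]
force: [0.3, -0.1, -1.4]
width: 0.472
gripper_force: 28.0
```

```bash
python3 o.py
```

```text
t 10.85 pos [0.5979 0.2249 0.0833] xdeg 28.0 tilt [ 0.002 -0.001 -1.   ] 
F world [ 0.34 -0.09 -1.4 ] F tool [0.26 0.24 1.4 ] T [-0.006 -0.025 -0.037] w 43.42 gf 27.95 q [-0.11  0.66 -0.52  1.66  0.39  0.93 -1.85]
mean [ 0.061 -0.055 -2.181  0.006 -0.032 -0.004] sd [0.342 0.18  0.338 0.024 0.007 0.016]
```

Emit:
play_rows(increments="0 0 -1 0 -0.2;0 0 -2.5 0 -0.2;0 0 -3 0 -0.2;0 0 -3 0 -0.2;0 0 -1.5 0 -0.2")

```text
clock: 11.52
position: [0.598, 0.2267, 0.1971]
ee_rot: [-3.047, -0.761, -0.007]
force: [1.1, 1.2, -1.5]
width: 0.475
gripper_force: 28.0
```

Emit:
play_rows(increments="-0.5 0.9 0 0 -0.2;-0.9 1.7 0 0 -0.2;-1.4 2.5 0 0 -0.2;-1.4 2.5 0 0 -0.2;-1.4 2.5 0 0 -0.2")

```text
clock: 11.93
position: [0.5942, 0.1081, 0.1918]
ee_rot: [3.047, 0.761, -0.002]
force: [0.8, 0.0, -2.2]
width: 0.48
gripper_force: 28.0
```

Emit:
play_rows(increments="-1.4 2.5 0 0 -0.2;-1.4 2.5 0 0 -0.2;-1.4 2.5 0 0 -0.2;-1.4 2.5 0 0 -0.2;-1.4 2.5 0 0 -0.2")

```text
clock: 12.35
position: [0.591, -0.0354, 0.1918]
ee_rot: [3.048, 0.76, -0.002]
force: [0.6, -0.0, -2.3]
width: 0.479
gripper_force: 28.0
```

Emit:
play_rows(increments="-1.4 2.5 0 0 -0.2;-1.4 2.5 0 0 -0.2;-1.4 2.5 0 0 -0.2;-0.8 1.5 0 0 -0.2;0 0 0 0 -0.2")

```text
clock: 12.77
position: [0.5886, -0.1429, 0.1913]
ee_rot: [3.048, 0.749, -0.005]
force: [0.4, 0.4, -2.7]
width: 0.477
gripper_force: 28.0
```

```bash
python3 o.py
python3 - <<'E'
from h import *
im=vision.get_image("scene"); save(im,"s3.png",(120,300,130,330),4)
E
```

```text
t 12.77 pos [ 0.5886 -0.1429  0.1913] xdeg 27.62 tilt [-0.002 -0.003 -1.   ] 
F world [ 0.38  0.37 -2.69] F tool [ 0.52 -0.15  2.69] T [-0.062 -0.045 -0.001] w 43.88 gf 27.95 q [ 0.51  0.49 -0.53  1.63  0.27  1.09 -1.18]
mean [-0.223  0.549 -1.899  0.021 -0.034  0.014] sd [0.402 0.455 0.585 0.011 0.026 0.03 ]
```

View pics/s3.png

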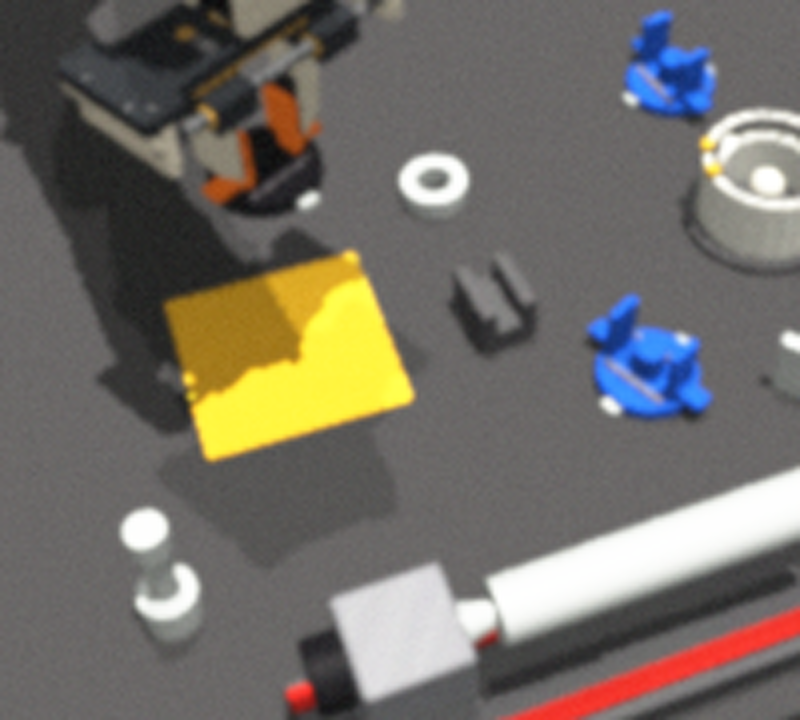

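Emit:
play_rows(increments="0.3 0.2 1.5 0 -0.2;0 0 3.5 0 -0.2;0 0 3.5 0 -0.2;0 0 3.5 0 -0.2;0 0 2 0 -0.2")

```text
clock: 13.48
position: [0.5919, -0.1352, 0.049]
ee_rot: [-3.046, -0.763, 0.005]
force: [-0.2, 0.4, -1.4]
width: 0.476
gripper_force: 28.0
```

Emit:
play_rows(increments="0 0 1 0 -0.2;0 0 0.5 0 -0.2;0 0 0.2 0 -0.2;0 0 0 0 -0.2;0 0 0 0 -0.2")

```text
clock: 13.9
position: [0.5949, -0.1363, 0.037]
ee_rot: [3.047, 0.761, 0.003]
force: [0.2, -0.1, -1.6]
width: 0.477
gripper_force: 28.0
```

```bash
python3 o.py
```

```text
t 13.9 pos [ 0.5949 -0.1363  0.037 ] xdeg 28.05 tilt [ 0.002 -0.    -1.   ] 
F world [ 0.15 -0.11 -1.64] F tool [0.08 0.16 1.64] T [ 0.003 -0.007 -0.002] w 43.9 gf 27.95 q [ 0.45  0.67 -0.46  1.77  0.39  0.8  -1.29]
mean [-0.275 -0.353 -1.865  0.003 -0.033  0.005] sd [0.459 0.644 0.381 0.032 0.018 0.035]
```

Emit:
play_rows(increments="-0.4 0.5 0.2 0 -0.2;0 0 0.3 0 -0.2;0 0 0.2 0 -0.2;0 0 0.1 0 -0.2;0 0 0 0 -0.2")

```text
clock: 14.57
position: [0.5923, -0.1435, 0.0278]
ee_rot: [3.047, 0.76, -0.001]
force: [-2.5, -1.9, 5.0]
width: 0.476
gripper_force: 28.0
```

```bash
python3 o.py
```

```text
t 14.57 pos [ 0.5923 -0.1435  0.0278] xdeg 28.0 tilt [-0.    -0.001 -1.   ] 
F world [-2.5  -1.91  5.02] F tool [-3.11  0.52 -5.02] T [-0.445  0.578 -0.025] w 43.81 gf 27.99 q [ 0.46  0.68 -0.45  1.77  0.4   0.78 -1.28]
mean [-2.637e+00 -1.742e+00  4.807e+00 -4.700e-01  5.750e-01 -2.000e-03] sd [0.462 0.376 0.44  0.038 0.023 0.027]
```

Resting on the mat. Open gently, then rise.

Emit:
play_rows(increments="0 0 0 0 0.1;0 0 0 0 0.3;0 0 0 0 0.5;0 0 0 0 0.7;0 0 0 0 0.9")

```text
clock: 15.23
position: [0.5929, -0.1422, 0.0274]
ee_rot: [-3.048, -0.761, -0.001]
force: [0.1, -0.2, 0.2]
width: 0.79
gripper_force: 0.0
```

Emit:
play_rows(increments="0 0 0 0 1;0 0 0 0 1;0 0 0 0 1;0 0 -0.5 0 1;0 0 -1 0 1")

```text
clock: 15.65
position: [0.5917, -0.1425, 0.042]
ee_rot: [-3.047, -0.761, 0.003]
force: [-0.0, -0.3, -0.2]
width: 1.001
gripper_force: 0.0
```

Emit:
play_rows(increments="0 0 -2 0 1;0 0 -3 0 1;0 0 -3 0 1;0 0 -3 0 1;0 0 0 0 1")

```text
clock: 16.07
position: [0.5961, -0.1424, 0.1598]
ee_rot: [3.044, 0.76, 0.014]
force: [0.9, 0.2, -0.3]
width: 1.0
gripper_force: 0.0
```

```bash
python3 o.py
python3 - <<'E'
from h import *
im=vision.get_image("scene"); save(im,"s4.png",(130,270,120,290),4)
for q in ("cap","mat"):
  for r in cut_out(q,im)[:4]: p=pts(im,r["mask"]); print(q,r["confidence"],r["point"],np.median(p,0).round(3),p.max(0).round(3),p.min(0).round(3))
E
```

```text
t 16.07 pos [ 0.5961 -0.1424  0.1598] xdeg 28.05 tilt [ 0.01  -0.002 -1.   ] 
F world [ 0.92  0.19 -0.35] F tool [0.9  0.26 0.36] T [ 0.022 -0.108  0.046] w 92.02 gf 0.0 q [ 0.5   0.53 -0.52  1.66  0.3   1.02 -1.2 ]
mean [ 0.137 -0.524 -0.725 -0.048  0.014  0.012] sd [0.483 0.255 0.602 0.01  0.034 0.013]
cap 0.78 [211.5, 288.7] [0.707 0.074 0.015] [0.745 0.121 0.058] [0.644 0.042 0.   ]
cap 0.76 [173.1, 384.2] [0.679 0.388 0.015] [0.708 0.448 0.059] [ 0.614  0.348 -0.003]
cap 0.66 [205.6, 202.1] [ 0.6   -0.143  0.019] [ 0.629 -0.102  0.063] [ 0.545 -0.189  0.003]
cap 0.58 [134.7, 296.0] [0.449 0.218 0.018] [0.49  0.27  0.057] [ 0.394  0.185 -0.001]
mat 0.82 [217.7, 197.4] [ 0.609 -0.152  0.005] [ 0.661 -0.072  0.06 ] [ 0.514 -0.215 -0.002]
```

View pics/s4.png

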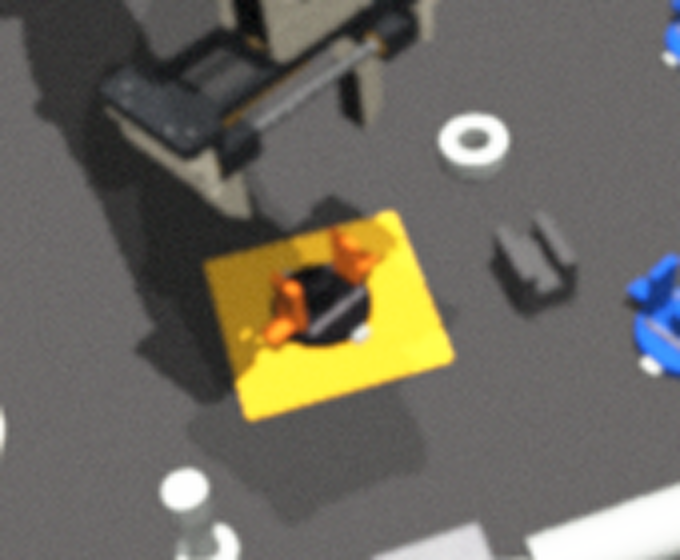

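The picture shows the cap upright in the middle of the mat (crop pixel 325,300), with the gripper clear of it.

```bash
python3 -c "
from cell import job; print(job.sign_off())"
```

```text
the job is handed in; nothing more can be done
None
```

The black cap is off the pot and stands upright in the middle of the yellow mat, gripper clear; it met its stop at about 43° of turn with only about 5 N of side force. I've handed the job in, but no verdict came back.

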